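Park the index plunger and slide the sample carriage home

ROBOT

A 6-joint arm with a two-finger parallel gripper is mounted at the origin on the work surface. World frame = base frame: x ahead of the robot, y to its left, z up, the work surface at z = 0. Lengths are in m, angles in rad, forces in N, time in s.
With the tool pointing down it reaches from about 0.35 to 0.775 m from the base axis. Payload 5.5 kg.
Tool frame: the origin (TCP) lies where the fingers leave the gripper's body, on its centre line; the fingertips stand env.tip_reach ahead of it and the grasp point (between the pads) lies 54 mm ahead of it (env.tip_reach is the distance from the TCP to the fingertips, in m); z points along the fingers, y is the line along which they close (so a half turn about z gives the same grasp; the last joint's range is limited). The gripper opens to 85 mm and grips with 20 to 120 N. Pads are 22 mm wide; open, the fingers measure 114 mm over their backs; the gripper's body (76 mm by 85 mm) begins 54 mm behind the grasp point. The pads swing forward as they close: fully open they stand 13 mm farther back than shut.
Start: joints at [-1.353, 0.313, 0.046, 1.304, 0, 1.431], TCP at [0.201, -0.539, 0.304] pointing down, gripper open.
Joint ranges: [-2.76, 2.76], [-0.86, 1.69], [-1.03, 1.26], [-2.2, 2.34], [-1.47, 1.5], [-3.14, 3.14]. Speed limits (rad/s): [2.57, 2.57, 3.14, 3.14, 3.14, 3.14].

INTERFACE

Orientations are given as a unit quaternion [w, x, y, z].
In Python, from workcell import status, optics, hand_in, env gives the robot as it stands.
- The arm moves only by the shell command python3 -m handwheel 'ROWS' [FORCE]. ROWS is a JSON object whose one key "deltas" holds a list of rows, each a list of 5 numbers: the opening, from -1 (shut) to 1 (fully open), then the shift along the tool's x, y, z in units of 40 mm (1.0 is 40 mm), then the turn about the tool's z in units of 10 degrees (1.0 is 10 degrees). In form: {"deltas": [[jaw, x, y, z, roll], ...]}. A call has 1 to 20 rows; each row shifts and turns the commanded pose from where the row before left it, along the tool's axes as they then stand; what a row does not reach is not made up. A row lasts 1/8 s, in which the tool goes at most 62.5 mm and 10.7 degrees, less where a joint would pass 70% of its speed; a pose out of reach is approached as far as the arm can. A call is refused whole if a number of a shift passes 1 or a number of a turn 1, either way. A call with a gripper value outside its range is refused whole. The fingers move at their own pace and stop on an object; FORCE is the grip in N (left out, the last holds). Time passes only in rows, so rows that do not move let the fingers close. It gives the time, the measured TCP pose, the force, the opening and the grip force at its end, in the units of the state.
- status.get_state(): the state, without advancing time (a new reading comes with each control period).
- optics.read_camera(name): name is "scene" or "top" or "wrist"; returns a dict with "frame" (384x512x3 uint8, red, green, blue), "depth" (384x512 float32, m along the optical axis (not along the pixel's ray), 0 where there is no reading), "vfov" (degrees; the focal length in pixels is half the picture's height over the tangent of half this angle, whatever the lens; pixels are square), "cx", "cy" (the principal point, pixels), "origin" and "attitude" of the camera in the world. Camera axes: x right, y down, z forward; pixel columns grow to the right and rows downward; lengths in m; the calibration is good to about 2 mm. A picture is of the moment at which its call begins.
- hand_in(): hands the job in; it is judged then, once.
The state is a dict: "clock": time; "joint_pos": joint angles; "qvel": joint speeds; "tau": joint torques, N m; "tcp_pos": TCP position; "orientation": TCP orientation; "wrist_force": force on the tool from outside, world axes, zero at the start; "ft_torque": the same for the moment, N m; "finger_gap": finger opening in m; "grip_force": force on a finger pad.
Only numpy, scipy, OpenCV 4.12 (cv2) and the standard library are available. Lean on these libraries where they do the work, as an engineer would, in place of code of your own. Each camera call takes 0.05 s, during which the arm holds its last target. There are 200 camera calls.

TASK

Unlock the sample carriage on the black slide: pull up the black T-handle of its spring plunger, twist it counterclockwise and let it down gently into the rest notch so that it stays retracted when you let go. Then slide the carriage by its blue post gently along the rail until its rubber bumper is fully home against the yellow stop, with the amber jar still standing on its seat, and let go. Never force the plunger's red pin in its slot or let the spring snap it down, do not ram the stop, and leave the other things on the bench alone.

Things in the scene. Friction and masses are not known exactly. Their poses are not given: they have to be found in the camera images.
- rail: indexed slide fixed to the bench: black base plate 90 x 310 x 12 mm (y = +50 to -260), aluminium bridge (top 62 mm up) carrying the plunger. Origin on the bench straight below the plunger's vertical axis; z up; -y is the way the carriage travels; +x points away from the robot (yaw within 0.35 rad of zero).
- handle_grip (a point): grip point of the black T-handle, a bar 38 long x 12 thick x 28 mm high with a white stripe; on the plunger's axis, 2 mm above the bar's mid-height, 126 mm above the bench when down. Axes turn with the handle: y along the bar (along the rail at the start), x through the 12 mm thickness (pinch it so, from above), z up. Below it stands a brass sleeve, radius 16 mm, top at most 103 mm up.
- plunger_lift (a joint): how far the plunger is pulled up, m: 0 down (locked in the carriage's hole, free of it from 5 mm). The spring pulls down 5 N at 0 plus 0.2 N per mm, friction about 0.4 N. The pin clears the slot's ledge at 10.5 to 20.5 mm (unknown: the sleeve is screwed up or down) and meets the slot's hard roof 1.6 mm higher. Seated in the rest notch: 6.5 to 16.5 mm.
- plunger_turn (a joint): twist of the plunger, rad: 0 at the start (within 0.1), growing counterclockwise seen from above. The rest notch is at 1.25 give or take 0.06 (sleeve's setting) with 0.1 of play. The notch's far wall ends the twist; friction of the free twist is below 0.05 N m.
- cross_pin: red pin, 5 mm square, sticking out 28 mm from the plunger's axis, at first 36 degrees right (clockwise) of the rail's +x. It runs in the brass sleeve's J slot: up, 1.25 rad counterclockwise over a ledge, 4 mm down into the notch. Pin and slot must never bear on each other with over 18 N. Origin on the plunger's axis at bench height when down; rises and turns with it.
- handle: the T-handle as a solid; origin on the plunger's axis at bench height when down; axes as handle_grip. Pull up slowly until the force climbs steeply past the spring's 10 N (the roof), ease off about 1 mm, twist until the far wall is felt, and lower until the notch carries the spring before letting go; if released higher, the spring snaps the pin down too hard.
- carriage (a joint): travel of the carriage along the rail's -y, m; 0 where the plunger locks it (about 1.5 mm of play). Sliding friction about 2 N; it stays where it is left.
- post_grip (a point): grip point on the axis of the carriage's blue post (diameter 20, from 38 to 80 mm above the bench), 64 mm above the bench; at the start 125 mm from the plunger along the rail's -y. The jar's centre is 47 mm from it on the plunger's side, so pinch across the rail (along the rail's x).
- seat (a point): centre of the black round seat (diameter 42 mm) of the jar, on the carriage's top face 38 mm above the bench.
- bumper (a point): tip of the carriage's black rubber bumper, 32 mm above the bench, on the end of the carriage that faces the stop, 31 mm ahead of post_grip along the rail's -y. Home when it touches the stop's face.
- stop_block: yellow stop block 50 x 20 x 34 mm clamped on the base plate; its place along the rail differs (45 to 70 mm ahead of the bumper at the start). Origin: bottom centre of the face that the bumper meets, 12 mm above the bench; y points to the bumper. It must not be struck or pressed with more than 25 N.
- sample_jar: closed amber glass jar with a white cap, diameter 28, height 36 mm, 45 g, standing loose on the seat; origin at its underside.
- driver: screwdriver lying by the slide, 150 mm long; leave alone. Origin under its middle.
- lens_ring: black ring, diameter 44, 12 mm high, lying beyond the slide; leave alone.
- wash_bottle: white wash bottle with blue cap, diameter 66, height 160 mm; leave alone.
- beaker: glass beaker, diameter 60, height 70 mm; leave alone.
- spanner: steel spanner, 140 mm long, lying; leave alone.
- optic_post: steel rod, diameter 13, length 100 mm, lying; leave alone.
Things that resemble listed ones, but are neither listed nor needed, are in the scene too. Of the things like the sample_jar, leave any that is green or pink; of the rest the smaller one is meant.

How it is judged:
On the way, in this order (a step that is already met when the one before it is completed fails the run):
1. the plunger rests in the notch, retracted, and has been let go (value of joint plunger_turn between 1.06 and 1.46 rad and value of joint plunger_lift between 0.0055 and 0.0178 m and contact force between the fingers and handle below 0.3 N), for 0.3 s.
2. the carriage's bumper is home against the yellow stop (y of bumper in the frame of stop_block below 0.002 m), for 0.2 s.
At the end, for the whole second after the job is handed in: The plunger is parked (twist 1.06 to 1.46 rad, lift 5.5 to 17.8 mm), the bumper is within 2 mm of the stop's face, and the jar stands at rest upright (within 0.2 rad) within 12 mm of the seat's centre (value of joint plunger_turn between 1.06 and 1.46 rad and value of joint plunger_lift between 0.0055 and 0.0178 m and y of bumper in the frame of stop_block below 0.002 m and angle between sample_jar's own z axis and vertical below 0.2 rad and horizontal distance between sample_jar and seat below 0.012 m and linear speed of sample_jar below 0.01 m/s); the robot touches nothing.
It fails at once if the red pin bears on its slot with more than 18 N (contact force between cross_pin and anything else above 18 N).
It fails at once if the stop block is struck or pressed with more than 25 N (contact force between stop_block and anything else above 25 N).
It fails at once if the jar is tipped or pushed off its seat (angle between sample_jar's own z axis and vertical above 0.35 rad or horizontal distance between sample_jar and seat above 0.016 m).
It fails at once if another thing on the bench is moved by more than 20 mm (distance of any of driver, lens_ring, wash_bottle, beaker, spanner, optic_post from where it was at the start of the episode above 0.02 m).
It also fails if it takes over 72 s, if anything falls off the work surface, if the arm or the gripper's body presses on something with over 40 N, if the wrist force passes 120 N, or if a joint passes its speed limit or range.

## Working session

There is one attempt and no reset: what is moved stays moved. The work goes in short steps, Python scripts to look and compute and a shell command to move; the robot and the scene stay as the last step left them, time stands still between calls to the robot, and variables do not carry over. Pictures are saved under pics/ and viewed, at most 10 in all, crops included, and the job is handed in when it is done.

```bash
mkdir -p pics
cat > h.py <<'E'
import numpy as np, cv2
from workcell import status, optics, env
from scipy.spatial.transform import Rotation as R
def cam(n):
    c=optics.read_camera(n); c['f']=192/np.tan(np.radians(c['vfov'])/2)
    a=np.array(c['attitude'],float); c['R']=a if a.shape==(3,3) else R.from_quat(a.ravel()[[1,2,3,0]]).as_matrix()
    c['o']=np.array(c['origin']); return c
def ray(c,u,v):
    return c['R']@np.array([(u-c['cx'])/c['f'],(v-c['cy'])/c['f'],1.])
def plane(c,u,v,z):
    d=ray(c,u,v); return c['o']+d*(z-c['o'][2])/d[2]
def cloud(c):
    v,u=np.mgrid[0:384,0:512]; D=c['depth']
    P=np.stack([(u-c['cx'])/c['f']*D,(v-c['cy'])/c['f']*D,D],-1)@c['R'].T+c['o']
    P[D<=0]=np.nan; return P
def save(c,n,box=None,s=1):
    i=c['frame'][:,:,::-1]
    if box: i=i[box[1]:box[3],box[0]:box[2]]
    cv2.imwrite('pics/'+n,cv2.resize(i,None,fx=s,fy=s,interpolation=cv2.INTER_CUBIC))
E
python3 - <<'E'
from h import *
s=status.get_state(); print(s, env.tip_reach)
for n in ['scene','top']:
    c=cam(n); print(n,c['vfov'],c['cx'],c['cy'],c['o'],c['attitude']); save(c,n+'0.png',None,1.5)
    np.savez(n+'0.npz',**{k:c[k] for k in ['frame','depth','f','cx','cy','R','o']})
E
```

```text
{'clock': 0.0, 'joint_pos': array([-1.35262137e+00,  3.14021964e-01,  4.49849127e-02,  1.30357408e+00,
       -2.31127729e-05,  1.43121489e+00]), 'qvel': array([-0.00212872,  0.00018316,  0.00040541, -0.00057492, -0.00025692,
        0.00136871]), 'tau': array([-4.09702898e-04, -4.80630577e+01,  2.98532867e+01,  1.94398232e-02,
       -1.63100608e-04,  4.94514680e-06]), 'tcp_pos': array([ 0.20126556, -0.53823333,  0.30299889]), 'orientation': array([-9.06249159e-04,  9.84043502e-01,  1.77925721e-01, -4.71963096e-05]), 'wrist_force': array([ 0.46882099, -0.48313929,  0.0926795 ]), 'ft_torque': array([-0.00071014, -0.02365266,  0.01710834]), 'grip_force': 0.0, 'finger_gap': 0.08525653571570363} 0.0726
scene 53.86370296865911 256.48247461204346 195.00899241208236 [1.2041318  0.04404699 0.89381668] [-0.23644962  0.6360645   0.6912348  -0.24841088]
top 57.33004773426684 253.67970369233544 189.87107290652762 [4.38282063e-01 1.12430074e-03 1.20204029e+00] [-0.02512964  0.71312193 -0.70016159  0.02448192]
```

View pics/top0.png

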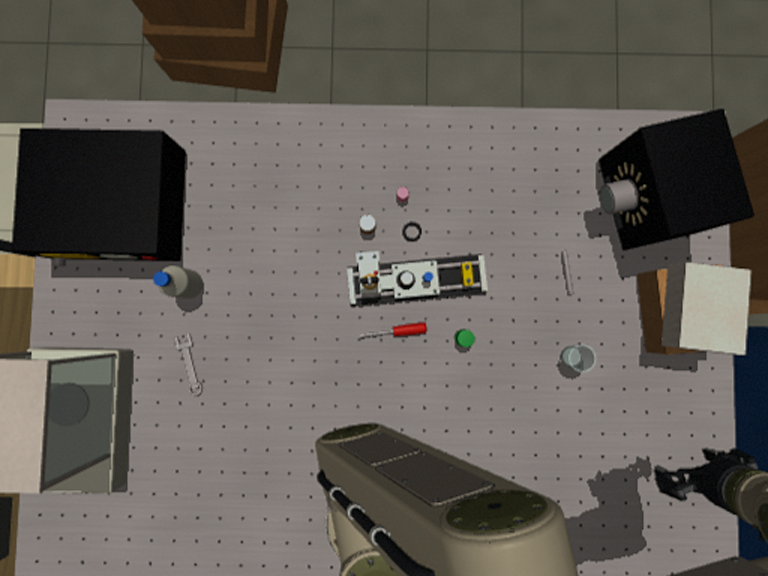

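View pics/scene0.png

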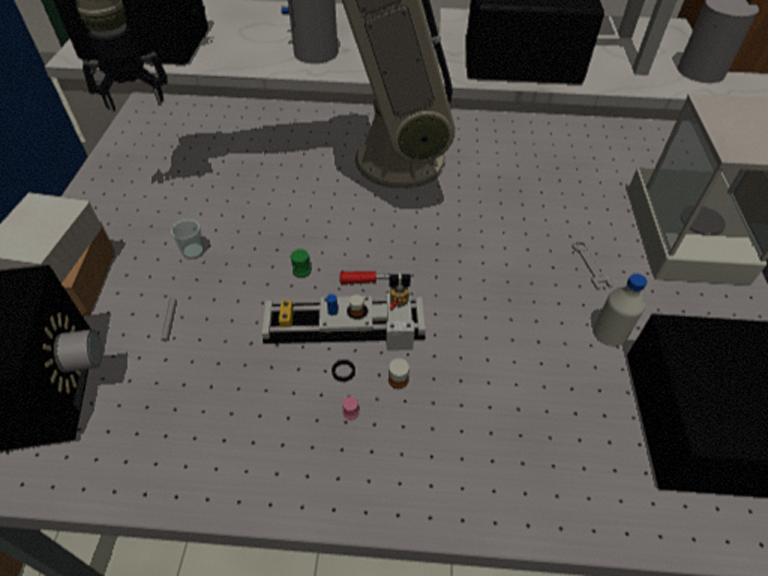

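The top view shows the slide: handle near (370,281), post (428,278), stop (467,272) in the 1.5x image. The scene view shows the handle near (400,282) and the driver between the slide and the robot.

```bash
cat >> h.py <<'E'
def cent(c,lo,hi,box=None,mina=3):
    h=cv2.cvtColor(c['frame'],cv2.COLOR_RGB2HSV); m=cv2.inRange(h,lo,hi)
    if box: k=np.zeros_like(m); k[box[1]:box[3],box[0]:box[2]]=255; m&=k
    n,_,st,ce=cv2.connectedComponentsWithStats(m)
    return sorted([(int(st[i,4]),ce[i].round(1).tolist(),st[i,:4].tolist()) for i in range(1,n) if st[i,4]>=mina],reverse=True)[:3],m
E
python3 - <<'E'
from h import *
for n,box in (('top',(225,160,330,215)),('scene',(165,175,290,240))):
    c=dict(np.load(n+'0.npz')); 
    for nm,lo,hi,z in (('blue',(100,120,60),(130,255,255),.08),('yel',(18,120,80),(32,255,255),.046)):
        L,_=cent(c,lo,hi,box)
        for a,ce,b in L: print(n,nm,a,ce,b,plane(c,*ce,z).round(4))
    P=cloud(c)
    u0,v0,u1,v1=box; Q=P[v0:v1,u0:u1].reshape(-1,3)
    for zl,zh in ((.1,.16),(.055,.067),(.033,.041),(.009,.015)):
        q=Q[(Q[:,2]>zl)&(Q[:,2]<zh)]; print(zl,len(q),np.median(q,0).round(4),q.min(0).round(3),q.max(0).round(3))
    q=Q[(Q[:,2]>.009)]
    if n=='top': print(cv2.minAreaRect(q[:,:2].astype(np.float32)))
E
```

```text
top blue 31 [284.9, 184.5] [282, 182, 7, 6] [ 0.5362 -0.0969  0.08  ]
top yel 96 [311.3, 182.3] [308, 174, 8, 17] [ 0.5481 -0.187   0.046 ]
top yel 9 [245.6, 183.7] [242, 183, 7, 3] [0.5395 0.03   0.046 ]
top yel 8 [246.4, 190.5] [243, 189, 7, 3] [0.517  0.0269 0.046 ]
0.1 67 [0.5243 0.0269 0.136 ] [0.512 0.011 0.1  ] [0.54  0.045 0.142]
0.055 284 [0.5598 0.0318 0.0621] [ 0.501 -0.099  0.056] [0.593 0.059 0.067]
0.033 603 [ 0.5335 -0.0708  0.0378] [ 0.497 -0.218  0.033] [0.579 0.065 0.041]
0.009 690 [ 0.5342 -0.1342  0.0117] [ 0.442 -0.233  0.009] [0.597 0.081 0.015]
((0.518278956413269, -0.07682253420352936), (0.15336298942565918, 0.3134905993938446), 1.0725152492523193)
scene blue 43 [220.5, 200.2] [218, 196, 6, 12] [ 0.5476 -0.0995  0.08  ]
scene yel 94 [189.9, 207.5] [186, 200, 9, 15] [ 0.5545 -0.1884  0.046 ]
scene yel 31 [265.8, 195.3] [261, 193, 11, 5] [0.4901 0.0241 0.046 ]
0.1 139 [0.5313 0.0252 0.1285] [0.521 0.006 0.101] [0.536 0.044 0.14 ]
0.055 362 [0.5622 0.0264 0.0611] [ 0.504 -0.108  0.055] [0.598 0.055 0.067]
0.033 697 [ 0.5477 -0.0732  0.0371] [ 0.418 -0.203  0.033] [0.597 0.056 0.041]
0.009 838 [ 0.5642 -0.1317  0.0113] [ 0.405 -0.228  0.009] [0.603 0.079 0.015]
```

```bash
python3 -m handwheel '{"deltas":[[1,0.75,-0.59,0,0],[1,0.75,-0.59,0,0],[1,0.75,-0.59,0,0],[1,0.75,-0.59,0,0],[1,0.75,-0.59,0,0],[1,0.75,-0.59,0,0],[1,0.75,-0.59,0,0],[1,0.75,-0.59,0,0],[1,0.75,-0.59,0,0],[1,0.75,-0.59,0,0],[1,0.75,-0.59,0,0],[1,0.75,-0.59,0,0],[1,0.75,-0.59,0,0],[1,0.75,-0.59,0,0],[1,0.75,-0.59,0,0],[1,0,0,0,-0.95],[1,0,0,0,-0.95],[1,0,0,0,-0.95],[1,0,0,0,-0.95],[1,0,0,0,-0.95]]}' 30
python3 -m handwheel '{"deltas":[[1,0,0,0,-0.95],[1,0,0,0,-0.95],[1,0,0,0,-0.8],[1,0,0,0,0]]}'
python3 - <<'E'
from h import *
c=cam('wrist'); s=status.get_state(); print(s['joint_pos'],s['wrist_force'],c['f'],c['o'],c['R'])
np.savez('w1.npz',**{k:c[k] for k in ['frame','depth','f','cx','cy','R','o']}); save(c,'w1.png',None,1.5)
E
```

```text
clock: 2.6
tcp_pos: [0.4986, -0.0494, 0.3034]
orientation: [-0.0, 0.827, 0.561, -0.0]
wrist_force: [0.2, -0.8, 0.9]
finger_gap: 0.0853
grip_force: 0.0
clock: 3.1
tcp_pos: [0.4987, -0.0494, 0.3035]
orientation: [-0.0, 0.676, 0.737, -0.0]
wrist_force: [0.2, -0.3, -0.1]
finger_gap: 0.0859
grip_force: 0.0
[-2.58996682e-01  1.70820296e-01 -1.40448668e-01  1.26017697e+00
 -1.13424468e-04  1.22720772e+00] [ 0.11152108 -0.35440287  0.42630633] 303.3199588602614 [0.4913938  0.02776507 0.37261459] [[ 0.99628575  0.08177737  0.02696606]
 [ 0.08610067 -0.95035877 -0.2990065 ]
 [ 0.00117546  0.30021771 -0.95386998]]
```

View pics/w1.png

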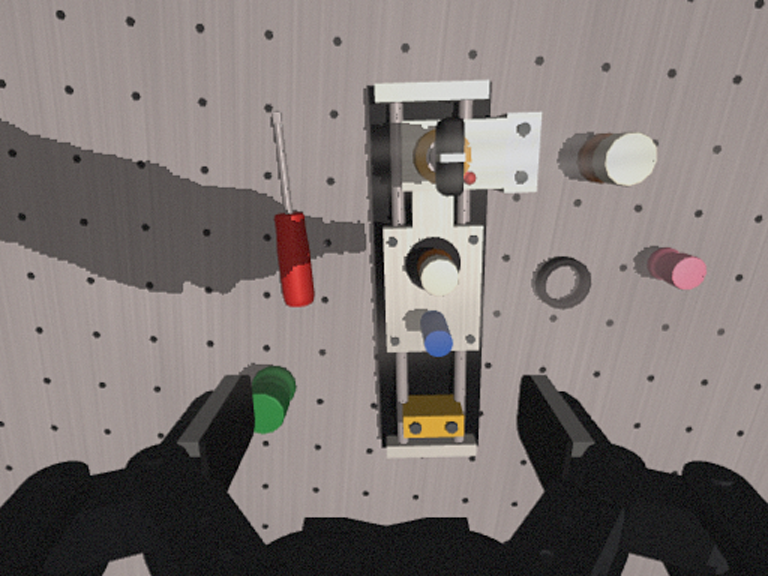

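The wrist view (1.5x) clearly shows the bar top at (453,157), its white stripe, red pin (470,178), jar (437,270), post top (438,343) and stop (433,417). The rail is nearly aligned with the image columns.

Run:
```python
from h import *
c=dict(np.load('w1.npz')); P=cloud(c); g=c['frame'].astype(int).sum(2)
def reg(box,zl,zh):
    m=np.zeros((384,512),bool); u0,v0,u1,v1=box; m[v0:v1,u0:u1]=1; return m&(P[...,2]>zl)&(P[...,2]<zh)
def rect(m,z,nm):
    m=cv2.morphologyEx(m.astype(np.uint8),cv2.MORPH_OPEN,np.ones((2,2)))
    v,u=np.nonzero(m); q=np.array([plane(c,a,b,z)[:2] for a,b in zip(u,v)],np.float32)
    r=cv2.minAreaRect(q*1000); print(nm,len(q),np.round(r[0],1),np.round(r[1],1),round(r[2],2),'mean',(q.mean(0)*1000).round(1),'z',np.median(P[...,2][v,u]).round(4))
rect(reg((285,70,315,135),.130,.146),.138,'bar')
rect(reg((272,195,310,245),.072,.088),.08,'posttop')
rect(reg((272,155,312,202),.068,.08),.074,'jartop')
rect(reg((250,148,330,236),.034,.042),.038,'carriage')
h=cv2.cvtColor(c['frame'],cv2.COLOR_RGB2HSV); y=cv2.inRange(h,(15,120,60),(32,255,255))>0
rect(reg((255,255,320,300),.041,.052)&y,.046,'stoptop')
rect(reg((255,70,370,130),.056,.068),.062,'bridge')
rect(reg((235,45,335,310),.007,.06),.03,'whole')
L,_=cent(c,(100,120,40),(130,255,255),(265,195,315,245)); print(L)
```

```text
bar 837 [525.1  26.5] [12.6 37.2] 7.0 mean [525.2  26.8] z nan
posttop 332 [538.8 -84.8] [20.  46.9] 6.43 mean [539.9 -95.3] z nan
jartop 523 [536.4 -52.4] [25.6 26.6] 6.32 mean [536.3 -52.1] z 0.0731
carriage 4284 [537.8 -72. ] [ 73.9 104.1] 6.66 mean [536.6 -69. ] z nan
stoptop 530 [ 551.4 -186.6] [48.9 23.1] 5.69 mean [ 551.1 -186.3] z nan
bridge 2985 [548.   28.8] [90.1 49.9] 6.18 mean [557.6  30.8] z nan
whole 14474 [542.1 -77.4] [ 96.  306.4] 6.67 mean [533.7 -73. ] z nan
[(211, [292.2, 230.0], [284, 222, 18, 16])]
```

```bash
python3 -m handwheel '{"deltas":[[1,0,0,0,-0.206],[1,0.45,0.22,0,0],[1,0.45,0.22,0,0],[1,0.45,0.22,0,0],[1,0.45,0.226,0,0],[1,0,0,0.45,0],[1,0,0,0.45,0],[1,0,0,0.3,0],[0,0,0,0,0],[0,0,0,0,0],[0,0,0,0,0]]}' 20
python3 - <<'E'
from h import *
c=cam('wrist'); s=status.get_state(); print(s['joint_pos'].round(3),s['wrist_force'],c['o'])
np.savez('w2.npz',**{k:c[k] for k in ['frame','depth','f','cx','cy','R','o']}); save(c,'w2.png',None,1.5)
E
```

```text
clock: 4.53
tcp_pos: [0.5256, 0.0263, 0.2566]
orientation: [0.001, 0.662, 0.749, 0.0]
wrist_force: [0.7, -0.2, 0.9]
finger_gap: 0.0429
grip_force: 0.0
[-0.103  0.237 -0.173  1.159 -0.     1.345] [0.20941301 0.84451994 0.25752884] [0.51534802 0.10312039 0.32571329]
```

View pics/w2.png

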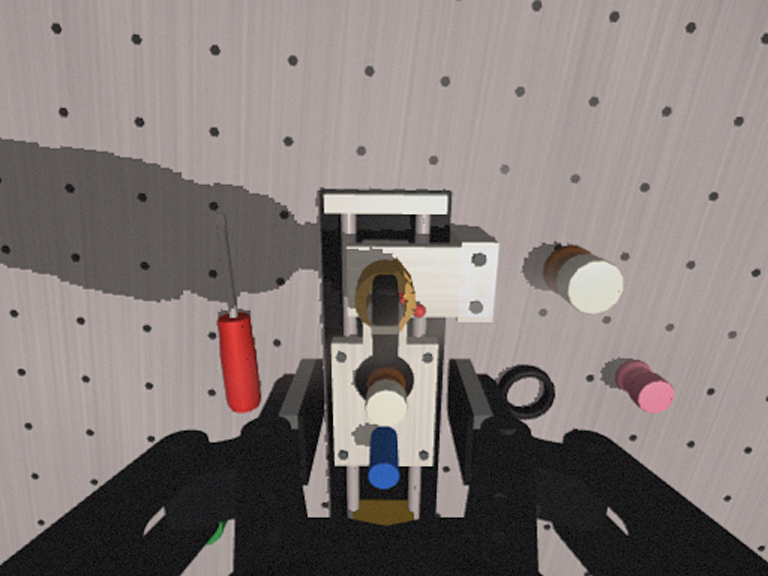

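The bar, at columns 372–398 (1.5x), is centred between the pads at 317 and 452. I'll refine that with depth.

Run:
```python
from h import *
c=dict(np.load('w2.npz')); P=cloud(c)
Z=P[170:240,235:280].reshape(-1,3); q=Z[(Z[:,2]>.133)&(Z[:,2]<.143)]
print(len(q),q.mean(0),cv2.minAreaRect((q[:,:2]*1000).astype(np.float32)),np.median(q[:,2]))
```

```text
854 [0.52468959 0.0299897  0.13669121] ((524.671630859375, 28.932207107543945), (12.167654991149902, 34.372467041015625), 6.537856578826904) 0.1368494775624477
```

```bash
python3 -m handwheel '{"deltas":[[0,0,0,0.48,0],[0,0,0,0.48,0],[0,0,0,0.48,0],[0,0,0,0.47,0],[-0.5,0,-0.013,0,0],[-0.5,0,0,0,0],[-0.5,0,0,0,0]]}' 20
python3 -m handwheel '{"deltas":[[-0.8,0,0,0,0],[-0.8,0,0,0,0],[-0.8,0,0,0,0]]}' 25
python3 -c "
from h import *
s=status.get_state(); print(s['joint_pos'].round(3),s['wrist_force'],s['ft_torque'])"
```

```text
clock: 5.45
tcp_pos: [0.5254, 0.0262, 0.1806]
orientation: [0.001, 0.662, 0.749, 0.001]
wrist_force: [0.1, 0.6, 0.3]
finger_gap: 0.0213
grip_force: 0.0
clock: 5.82
tcp_pos: [0.5253, 0.0262, 0.1804]
orientation: [0.001, 0.662, 0.749, 0.001]
wrist_force: [0.8, -0.2, 5.3]
finger_gap: 0.0119
grip_force: 30.3
[-0.103  0.289 -0.301  0.979 -0.     1.345] [ 0.8017655  -0.20659275  5.25720107] [ 0.07055202  0.05708109 -0.02136574]
```

```bash
python3 -m handwheel '{"deltas":[[-0.8,0,0,-0.025,0],[-0.8,0,0,-0.025,0],[-0.8,0,0,-0.025,0],[-0.8,0,0,-0.025,0],[-0.8,0,0,0,0]]}'|egrep 'tcp|force'
python3 -m handwheel '{"deltas":[[-0.8,0,0,-0.025,0],[-0.8,0,0,-0.025,0],[-0.8,0,0,-0.025,0],[-0.8,0,0,-0.025,0],[-0.8,0,0,0,0]]}'|egrep 'tcp|force'
python3 -m handwheel '{"deltas":[[-0.8,0,0,-0.025,0],[-0.8,0,0,0,0]]}'|egrep 'tcp|force'
python3 -m handwheel '{"deltas":[[-0.8,0,0,-0.025,0],[-0.8,0,0,0,0]]}'|egrep 'tcp|force'
```

```text
tcp_pos: [0.525, 0.0262, 0.1834]
wrist_force: [5.4, -0.6, -7.0]
grip_force: 28.5
tcp_pos: [0.5249, 0.0262, 0.1875]
wrist_force: [4.3, 0.0, -7.3]
grip_force: 28.5
tcp_pos: [0.5249, 0.0263, 0.1885]
wrist_force: [5.1, -0.9, -6.2]
grip_force: 28.5
tcp_pos: [0.5249, 0.0263, 0.1895]
wrist_force: [5.7, 0.3, -8.0]
grip_force: 28.5
```

```bash
python3 -m handwheel '{"deltas":[[-0.8,0,0.012,-0.0125,0],[-0.8,0,0,-0.0125,0],[-0.8,0,0,0,0]]}'|egrep 'tcp|force'
for i in 1; do python3 -m handwheel '{"deltas":[[-0.8,0,0,-0.015,0],[-0.8,0,0,0,0]]}'|egrep 'tcp|wrist'; done
python3 -m handwheel '{"deltas":[[-0.8,0,0,-0.015,0],[-0.8,0,0,0,0]]}'|egrep 'tcp|wrist'
```

```text
tcp_pos: [0.5251, 0.0263, 0.1904]
wrist_force: [4.9, 0.4, -8.5]
grip_force: 28.4
tcp_pos: [0.525, 0.0263, 0.1911]
wrist_force: [4.5, -1.1, -8.4]
tcp_pos: [0.5251, 0.0263, 0.1917]
wrist_force: [4.6, 0.1, -8.3]
```

```bash
python3 -m handwheel '{"deltas":[[-0.8,0,0.012,-0.015,0],[-0.8,0,0,0,0]]}'|egrep 'tcp|wrist'
python3 -m handwheel '{"deltas":[[-0.8,0,0.012,-0.015,0],[-0.8,0,0,0,0]]}'|egrep 'tcp|wrist'
python3 -m handwheel '{"deltas":[[-0.8,0,0,-0.015,0],[-0.8,0,0,0,0]]}'|egrep 'tcp|wrist'
```

```text
tcp_pos: [0.5253, 0.0264, 0.1922]
wrist_force: [2.6, -0.8, -8.3]
tcp_pos: [0.5256, 0.0264, 0.1926]
wrist_force: [2.3, -1.7, -7.3]
tcp_pos: [0.5256, 0.0264, 0.1933]
wrist_force: [0.9, -2.5, -8.6]
```

```bash
python3 -m handwheel '{"deltas":[[-0.8,0,0,-0.015,0],[-0.8,0,0,0,0]]}'|egrep 'tcp|wrist'
python3 -c "
from h import *
s=status.get_state(); print(s['ft_torque'])"
```

```text
tcp_pos: [0.5257, 0.0265, 0.1939]
wrist_force: [-0.6, -2.1, -8.9]
[-0.41128026  0.03624996  0.02790715]
```

```bash
python3 -m handwheel '{"deltas":[[-0.8,0,0,-0.015,0],[-0.8,0,0,0,0]]}'|egrep 'tcp|wrist'
python3 -m handwheel '{"deltas":[[-0.8,0,0,-0.0125,0],[-0.8,0,0,0,0]]}'|egrep 'tcp|wrist'
```

```text
tcp_pos: [0.5258, 0.0265, 0.1946]
wrist_force: [-1.3, -1.3, -9.3]
tcp_pos: [0.5258, 0.0265, 0.1951]
wrist_force: [-1.9, -1.8, -8.3]
```

```bash
python3 -m handwheel '{"deltas":[[-0.8,0,0,-0.0125,0],[-0.8,0,0,0,0]]}'|egrep 'tcp|wrist'
python3 -m handwheel '{"deltas":[[-0.8,0,0,-0.0125,0],[-0.8,0,0,0,0]]}'|egrep 'tcp|wrist'
```

```text
tcp_pos: [0.5259, 0.0265, 0.1956]
wrist_force: [-2.3, -1.6, -8.2]
tcp_pos: [0.5259, 0.0265, 0.1961]
wrist_force: [-1.2, -1.8, -9.0]
```

```bash
python3 -m handwheel '{"deltas":[[-0.8,0,0,-0.0125,0],[-0.8,0,0,0,0]]}'|egrep 'tcp|wrist'
python3 -m handwheel '{"deltas":[[-0.8,0,0,-0.0125,0],[-0.8,0,0,0,0]]}'|egrep 'tcp|wrist'
```

```text
tcp_pos: [0.5259, 0.0265, 0.1966]
wrist_force: [-2.3, -1.9, -9.3]
tcp_pos: [0.526, 0.0265, 0.1971]
wrist_force: [-3.5, -2.3, -8.8]
```

```bash
python3 -m handwheel '{"deltas":[[-0.8,0,0,-0.0125,0],[-0.8,0,0,0,0]]}'|egrep 'tcp|wrist'
python3 -m handwheel '{"deltas":[[-0.8,0,0,-0.0125,0],[-0.8,0,0,0,0]]}'|egrep 'tcp|wrist|clock'
```

```text
tcp_pos: [0.526, 0.0265, 0.1976]
wrist_force: [-2.8, -1.2, -9.6]
clock: 11.45
tcp_pos: [0.526, 0.0265, 0.1982]
wrist_force: [-3.7, -1.9, -9.3]
```

```bash
python3 -m handwheel '{"deltas":[[-0.8,-0.005,-0.01,-0.0125,0],[-0.8,0,0,0,0]]}'|egrep 'tcp|wrist'
python3 -m handwheel '{"deltas":[[-0.8,0,0,-0.0125,0],[-0.8,0,0,0,0]]}'|egrep 'tcp|wrist'
```

```text
tcp_pos: [0.5258, 0.0263, 0.1987]
wrist_force: [-2.6, -1.0, -9.8]
tcp_pos: [0.5258, 0.0263, 0.1993]
wrist_force: [-2.7, -0.9, -10.0]
```

```bash
python3 -m handwheel '{"deltas":[[-0.8,0,0,-0.0125,0],[-0.8,0,0,0,0]]}'|egrep 'tcp|wrist'
python3 -m handwheel '{"deltas":[[-0.8,0,0,-0.0125,0],[-0.8,0,0,0,0]]}'|egrep 'tcp|wrist|clock'
```

```text
tcp_pos: [0.5258, 0.0263, 0.1994]
wrist_force: [-0.4, -0.5, -13.4]
clock: 12.45
tcp_pos: [0.5258, 0.0263, 0.1996]
wrist_force: [1.5, -1.3, -18.8]
```

```bash
python3 -m handwheel '{"deltas":[[-0.8,0,0,0.02,0],[-0.8,0,0,0.018,0],[-0.8,0,0,0,0],[-0.8,0,0,0,0]]}'|egrep 'tcp|wrist'
python3 -m handwheel '{"deltas":[[-0.8,0,0,0,-0.25],[-0.8,0,0,0,-0.25],[-0.8,0,0,0,0]]}'|egrep 'tcp|wrist|orient'
python3 -c "
from h import *
s=status.get_state(); print(s['ft_torque'])"
```

```text
tcp_pos: [0.5258, 0.0263, 0.1991]
wrist_force: [-2.4, 0.2, -9.6]
tcp_pos: [0.5258, 0.0262, 0.1989]
orientation: [0.0, 0.629, 0.777, 0.0]
wrist_force: [-2.8, 0.3, -8.5]
[-0.0543824   0.57292565  0.06409112]
```

```bash
python3 -m handwheel '{"deltas":[[-0.8,0,0,0.008,0],[-0.8,0,0,0,-0.4],[-0.8,0,0,0,-0.4],[-0.8,0,0,0,-0.4],[-0.8,0,0,0,-0.4],[-0.8,0,0,0,-0.4],[-0.8,0,0,0,-0.5],[-0.8,0,0,0,0]]}'|egrep 'tcp|wrist|orient'
python3 -c "
from h import *
s=status.get_state(); print(s['ft_torque'])"
```

```text
tcp_pos: [0.5259, 0.0263, 0.1984]
orientation: [0.0, 0.446, 0.895, 0.0]
wrist_force: [-2.1, 0.3, -9.1]
[0.05731714 0.46983093 0.01064582]
```

```bash
python3 -m handwheel '{"deltas":[[-0.8,0,0,0,-0.4],[-0.8,0,0,0,-0.4],[-0.8,0,0,0,-0.4],[-0.8,0,0,0,-0.4],[-0.8,0,0,0,-0.4],[-0.8,0,0,0,-0.4],[-0.8,0,0,0,-0.4],[-0.8,0,0,0,-0.3],[-0.8,0,0,0,-0.1],[-0.8,0,0,0,0]]}'|egrep 'tcp|wrist|orient'
python3 -c "
from h import *
s=status.get_state(); print(s['ft_torque'])"
```

```text
tcp_pos: [0.5259, 0.0263, 0.1984]
orientation: [0.0, 0.182, 0.983, 0.0]
wrist_force: [-2.2, 0.5, -8.2]
[0.21238966 0.37868897 0.01651901]
```

```bash
cat > t.py <<'E'
from h import *
s=status.get_state(); q=s['orientation']; print('TZ %.3f rot %.2f F'%(s['ft_torque'][2],np.degrees(2*np.arctan2(q[2],q[1]))-97),s['wrist_force'].round(1),s['tcp_pos'][2].round(4),s['clock'].round(1))
E
python3 -m handwheel '{"deltas":[[-0.8,0,0,0,-0.2],[-0.8,0,0,0,-0.15],[-0.8,0,0,0,0]]}'>/dev/null;python3 t.py
python3 -m handwheel '{"deltas":[[-0.8,0,0,0,-0.15],[-0.8,0,0,0,0]]}'>/dev/null;python3 t.py
python3 -m handwheel '{"deltas":[[-0.8,0,0,0,-0.1],[-0.8,0,0,0,0]]}'>/dev/null;python3 t.py
```

```text
Traceback (most recent call last):
  File "t.py", line 2, in <module>
    s=status.get_state(); q=s['orientation']; print('TZ %.3f rot %.2f F'%(s['ft_torque'][2],np.degrees(2*np.arctan2(q[2],q[1]))-97),s['wrist_force'].round(1),s['tcp_pos'][2].round(4),s['clock'].round(1))
                                                                                                                                                                                       ^^^^^^^^^^^^^^^^
AttributeError: 'float' object has no attribute 'round'
Traceback (most recent call last):
  File "t.py", line 2, in <module>
    s=status.get_state(); q=s['orientation']; print('TZ %.3f rot %.2f F'%(s['ft_torque'][2],np.degrees(2*np.arctan2(q[2],q[1]))-97),s['wrist_force'].round(1),s['tcp_pos'][2].round(4),s['clock'].round(1))
                                                                                                                                                                                       ^^^^^^^^^^^^^^^^
AttributeError: 'float' object has no attribute 'round'
Traceback (most recent call last):
  File "t.py", line 2, in <module>
    s=status.get_state(); q=s['orientation']; print('TZ %.3f rot %.2f F'%(s['ft_torque'][2],np.degrees(2*np.arctan2(q[2],q[1]))-97),s['wrist_force'].round(1),s['tcp_pos'][2].round(4),s['clock'].round(1))
                                                                                                                                                                                       ^^^^^^^^^^^^^^^^
AttributeError: 'float' object has no attribute 'round'
```

```bash
python3 -m handwheel '{"deltas":[[-0.8,0,0,0,-0.1],[-0.8,0,0,0,0]]}'>/dev/null;python3 t.py
python3 -m handwheel '{"deltas":[[-0.8,0,0,0,-0.1],[-0.8,0,0,0,0]]}'>/dev/null;python3 t.py
```

```text
Traceback (most recent call last):
  File "t.py", line 2, in <module>
    s=status.get_state(); q=s['orientation']; print('TZ %.3f rot %.2f F'%(s['ft_torque'][2],np.degrees(2*np.arctan2(q[2],q[1]))-97),s['wrist_force'].round(1),s['tcp_pos'][2].round(4),s['clock'].round(1))
                                                                                                                                                                                       ^^^^^^^^^^^^^^^^
AttributeError: 'float' object has no attribute 'round'
Traceback (most recent call last):
  File "t.py", line 2, in <module>
    s=status.get_state(); q=s['orientation']; print('TZ %.3f rot %.2f F'%(s['ft_torque'][2],np.degrees(2*np.arctan2(q[2],q[1]))-97),s['wrist_force'].round(1),s['tcp_pos'][2].round(4),s['clock'].round(1))
                                                                                                                                                                                       ^^^^^^^^^^^^^^^^
AttributeError: 'float' object has no attribute 'round'
```

Oops: that moved blind to about 69°. Checking before going on.

```bash
sed -i "s/s\['clock'\].round(1)/round(s['clock'],1)/" t.py; python3 t.py
python3 -m handwheel '{"deltas":[[-0.8,0,0,0,0]]}'>/dev/null;python3 t.py
```

```text
TZ 0.045 rot 70.07 F [-1.   0.7 -9.3] 0.1984 16.9
TZ 0.041 rot 70.06 F [-0.9  0.8 -9.4] 0.1984 17.1
```

```bash
python3 -m handwheel '{"deltas":[[-0.8,0,0,0,-0.08],[-0.8,0,0,0,0]]}'>/dev/null;python3 t.py
python3 -m handwheel '{"deltas":[[-0.8,0,0,0,-0.06],[-0.8,0,0,0,0]]}'>/dev/null;python3 t.py
```

```text
TZ 0.003 rot 70.87 F [-0.7  2.1 -9.1] 0.1984 17.3
TZ 0.005 rot 71.47 F [ 0.2  1.7 -9.8] 0.1984 17.6
```

```bash
python3 -m handwheel '{"deltas":[[-0.8,0,0,0,-0.06],[-0.8,0,0,0,0]]}'>/dev/null;python3 t.py
python3 -m handwheel '{"deltas":[[-0.8,0,0,0,-0.06],[-0.8,0,0,0,0]]}'>/dev/null;python3 t.py
```

```text
TZ 0.025 rot 72.07 F [-0.3  1.7 -9.3] 0.1984 17.8
TZ 0.025 rot 72.67 F [ 0.5  1.1 -9.2] 0.1983 18.1
```

```bash
python3 -m handwheel '{"deltas":[[-0.8,0,0,0,-0.06],[-0.8,0,0,0,0]]}'>/dev/null;python3 t.py
python3 -m handwheel '{"deltas":[[-0.8,0,0,0,-0.06],[-0.8,0,0,0,0]]}'>/dev/null;python3 t.py
```

```text
TZ 0.045 rot 73.27 F [ 0.7  1.8 -9.1] 0.1983 18.3
TZ 0.037 rot 73.87 F [  0.4   1.5 -10.5] 0.1983 18.6
```

```bash
python3 -m handwheel '{"deltas":[[-0.8,0,0,0,-0.06],[-0.8,0,0,0,0]]}'>/dev/null;python3 t.py
python3 -m handwheel '{"deltas":[[-0.8,0,0,0,-0.06],[-0.8,0,0,0,0]]}'>/dev/null;python3 t.py
```

```text
TZ 0.054 rot 74.47 F [ 1.7  3.1 -9.6] 0.1984 18.8
TZ 0.012 rot 75.07 F [ -0.1   1.3 -10.1] 0.1984 19.1
```

```bash
python3 -m handwheel '{"deltas":[[-0.8,0,0,0,-0.06],[-0.8,0,0,0,0]]}'>/dev/null;python3 t.py
python3 -m handwheel '{"deltas":[[-0.8,0,0,0,-0.06],[-0.8,0,0,0,0]]}'>/dev/null;python3 t.py
```

```text
TZ 0.030 rot 75.67 F [ 0.5  1.5 -9.1] 0.1983 19.3
TZ -0.043 rot 76.27 F [-0.9  2.  -9.6] 0.1983 19.6
```

```bash
python3 -m handwheel '{"deltas":[[-0.8,0,0,0,-0.06],[-0.8,0,0,0,0]]}'>/dev/null;python3 t.py
python3 -c "
from h import *
c=cam('wrist'); save(c,'w3.png',(200,130,320,280),5)
np.savez('w3.npz',**{k:c[k] for k in ['frame','depth','f','cx','cy','R','o']})"
```

```text
TZ 0.017 rot 76.87 F [ 0.6  2.5 -9.3] 0.1984 19.8
```

View pics/w3.png

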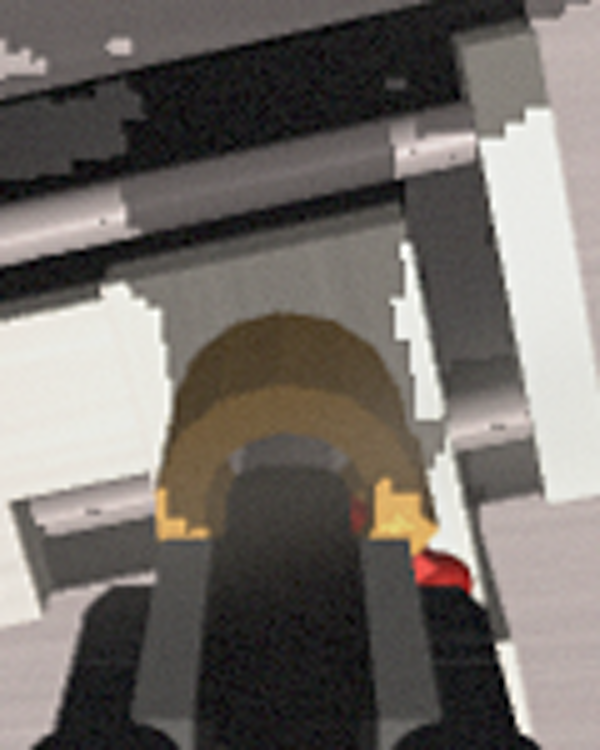

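The handle is square in the fingers and the red pin (440,570 in the crop) has turned with it. Carrying on towards the far wall.

```bash
python3 -m handwheel '{"deltas":[[-0.8,0,0,0,-0.06],[-0.8,0,0,0,0]]}'>/dev/null;python3 t.py
python3 -m handwheel '{"deltas":[[-0.8,0,0,0,-0.05],[-0.8,0,0,0,0]]}'>/dev/null;python3 t.py
```

```text
TZ 0.037 rot 77.47 F [ 0.2  1.9 -9.5] 0.1983 20.1
TZ -0.022 rot 77.97 F [ 0.5  1.8 -9.3] 0.1984 20.4
```

```bash
python3 -m handwheel '{"deltas":[[-0.8,0,0,0,-0.05],[-0.8,0,0,0,0]]}'>/dev/null;python3 t.py
python3 -m handwheel '{"deltas":[[-0.8,0,0,0,-0.05],[-0.8,0,0,0,0]]}'>/dev/null;python3 t.py
```

```text
TZ -0.015 rot 78.47 F [ 0.6  1.6 -9.3] 0.1983 20.6
TZ -0.017 rot 78.97 F [ 0.6  2.2 -9.7] 0.1984 20.9
```

```bash
python3 -m handwheel '{"deltas":[[-0.8,0,0,0,-0.05],[-0.8,0,0,0,0]]}'>/dev/null;python3 t.py
python3 -m handwheel '{"deltas":[[-0.8,0,0,0,-0.05],[-0.8,0,0,0,0]]}'>/dev/null;python3 t.py
```

```text
TZ 0.040 rot 79.47 F [ 1.3  2.1 -9. ] 0.1983 21.1
TZ -0.049 rot 79.96 F [  1.4   1.9 -10.4] 0.1984 21.4
```

```bash
python3 -m handwheel '{"deltas":[[-0.8,0,0,0,-0.05],[-0.8,0,0,0,0]]}'>/dev/null;python3 t.py
python3 -m handwheel '{"deltas":[[-0.8,0,0,0,-0.05],[-0.8,0,0,0,0]]}'>/dev/null;python3 t.py
```

```text
TZ -0.105 rot 80.46 F [  2.    1.6 -11.6] 0.1984 21.6
TZ -0.079 rot 80.96 F [ 2.1  2.1 -9.8] 0.1983 21.9
```

```bash
python3 -m handwheel '{"deltas":[[-0.8,0,0,0,0.15],[-0.8,0,0,0,0.12],[-0.8,0,0,0,0]]}'>/dev/null;python3 t.py
python3 -m handwheel '{"deltas":[[-0.8,0,0,0.0125,0],[-0.8,0,0,0.0125,0],[-0.8,0,0,0,0]]}'>/dev/null;python3 t.py
python3 -m handwheel '{"deltas":[[-0.8,0,0,0.0125,0],[-0.8,0,0,0,0]]}'>/dev/null;python3 t.py
```

```text
TZ 0.054 rot 78.25 F [ 1.1  2.  -9.8] 0.1984 22.2
TZ -0.021 rot 78.26 F [ 0.9  1.4 -9.5] 0.1973 22.6
TZ 0.007 rot 78.26 F [ 1.3  0.8 -9. ] 0.1968 22.9
```

```bash
python3 -m handwheel '{"deltas":[[-0.8,0,0,0.0125,0],[-0.8,0,0,0,0]]}'>/dev/null;python3 t.py
python3 -m handwheel '{"deltas":[[-0.8,0,0,0.0125,0],[-0.8,0,0,0,0]]}'>/dev/null;python3 t.py
```

```text
TZ -0.038 rot 78.26 F [ 1.4  1.9 -9.3] 0.1963 23.1
TZ 0.007 rot 78.26 F [ 0.6  2.4 -8.8] 0.1958 23.4
```

```bash
python3 -m handwheel '{"deltas":[[-0.8,0,0,0.0125,0],[-0.8,0,0,0.0125,0],[-0.8,0,0,0,0]]}'>/dev/null;python3 t.py
python3 -m handwheel '{"deltas":[[-0.8,0,0,0.0125,0],[-0.8,0,0,0,0]]}'>/dev/null;python3 t.py
python3 -m handwheel '{"deltas":[[-0.8,0,0,0.0125,0],[-0.8,0,0,0,0]]}'>/dev/null;python3 t.py
```

```text
TZ -0.017 rot 78.26 F [ 0.8  2.3 -9.5] 0.1948 23.8
TZ 0.011 rot 78.26 F [ 1.5  2.2 -9.3] 0.1943 24.0
TZ 0.014 rot 78.26 F [ 1.6  2.  -8.5] 0.1938 24.2
```

```bash
python3 -m handwheel '{"deltas":[[-0.8,0,0,0.0125,0],[-0.8,0,0,0,0]]}'>/dev/null;python3 t.py
```

```text
TZ -0.028 rot 78.26 F [-0.1  2.4 -5.2] 0.1936 24.5
```

```bash
python3 -m handwheel '{"deltas":[[-0.8,0,0,0.011,0],[-0.8,0,0,0,0]]}'>/dev/null;python3 t.py
```

```text
TZ -0.023 rot 78.26 F [-2.4  2.1 -0.3] 0.1935 24.8
```

```bash
python3 -m handwheel '{"deltas":[[-0.6,0,0,0,0],[-0.4,0,0,0,0],[-0.4,0,0,0,0]]}';python3 t.py
python3 -m handwheel '{"deltas":[[-0.4,0,0,-0.5,0],[-0.4,0,0,-0.6,0],[-0.4,0,0,-0.7,0],[-0.4,0,0,-0.7,0],[0,0,0,0,0.95],[0,0,0,0,0.95],[0,0,0,0,0.95],[0,0,0,0,0.95],[0,0,0,0,0.95],[0,0,0,0,0.95],[0,0,0,0,0.95],[0,0,0,0,0.95],[0,0,0,0,0.29],[0,0,0,0,0]]}'
python3 - <<'E'
from h import *
c=cam('wrist'); np.savez('w4.npz',**{k:c[k] for k in ['frame','depth','f','cx','cy','R','o']}); save(c,'w4.png',None,1.5)
P=cloud(c).reshape(-1,3)
q=P[(P[:,2]>.141)&(P[:,2]<.158)&(np.hypot(P[:,0]-.525,P[:,1]-.027)<.026)]
print(len(q),cv2.minAreaRect((q[:,:2]*1000).astype(np.float32)),np.median(q[:,2]))
E
```

```text
clock: 25.12
tcp_pos: [0.5262, 0.0259, 0.1932]
orientation: [0.001, 0.041, 0.999, -0.0]
wrist_force: [0.3, 0.4, -1.1]
finger_gap: 0.0255
grip_force: 0.0
TZ 0.021 rot 78.25 F [ 0.3  0.4 -1.1] 0.1932 25.1
clock: 26.88
tcp_pos: [0.5259, 0.0261, 0.293]
orientation: [0.0, 0.667, 0.745, -0.0]
wrist_force: [0.1, 0.5, -0.2]
finger_gap: 0.0428
grip_force: 0.0
871 ((524.9880981445312, 26.996322631835938), (13.00638198852539, 37.69189453125), 84.88790893554688) 0.1496623815770095
```

View pics/w4.png

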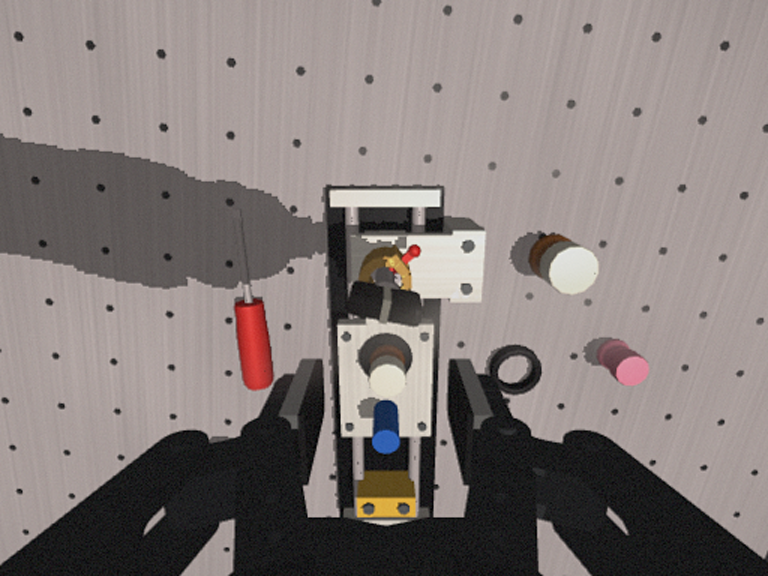

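The handle is parked: 78.4° of twist and about 12.7 mm of lift, with the jar and carriage unchanged. Next, the post.

Run:
```python
from h import *
c=dict(np.load('w4.npz')); P=cloud(c)
h=cv2.cvtColor(c['frame'],cv2.COLOR_RGB2HSV); b=cv2.inRange(h,(100,120,40),(130,255,255))>0
def r(m,n): q=P[m]; print(n,len(q),np.round(np.concatenate([np.array(x).ravel() for x in cv2.minAreaRect((q[:,:2]*1000).astype(np.float32))]),1),np.median(q[:,2]))
r(b&(P[...,2]>.076)&(P[...,2]<.084),'post')
y=cv2.inRange(h,(15,120,60),(32,255,255))>0; y[:300]=0
r(y&(P[...,2]>.043)&(P[...,2]<.049),'stop')
y[:]=0
```

```text
post 251 [539.2 -97.3  19.4  19.8  51.3] 0.07927131104547597
stop 452 [ 550.1 -187.3   49.5   21.9    7.7] 0.0452816014362086
```

```bash
python3 -m handwheel '{"deltas":[[0,-0.62,0,0,0],[0,-0.62,0,0,0],[0,-0.62,0,0,0],[0,-0.62,0,0,0],[0,-0.62,-0.016,0,0],[0,0,0,0.5,0],[0,0,0,0.5,0],[0,0,0,0.5,0],[0,0,0,0.5,0],[0,0,0,0.5,0],[0,0,0,0,0]]}'; python3 t.py
```

```text
clock: 28.3
tcp_pos: [0.5378, -0.0968, 0.1915]
orientation: [-0.001, 0.667, 0.745, -0.001]
wrist_force: [-0.4, 0.5, 0.2]
finger_gap: 0.0426
grip_force: 0.0
TZ 0.000 rot -0.60 F [-0.4  0.5  0.2] 0.1915 28.3
```

```bash
python3 -m handwheel '{"deltas":[[0,-0.016,0.033,0.46,0],[0,0,0,0.46,0],[0,0,0,0.46,0],[0,0,0,0.46,0],[-0.2,0,0,0,0],[-0.4,0,0,0,0],[-0.4,0,0,0,0],[-0.7,0,0,0,0],[-0.7,0,0,0,0],[-0.7,0,0,0,0]]}' 20; python3 t.py
```

```text
clock: 29.55
tcp_pos: [0.54, -0.0979, 0.1205]
orientation: [0.0, 0.667, 0.745, -0.0]
wrist_force: [-3.8, -0.8, 5.7]
finger_gap: 0.0193
grip_force: 21.2
TZ -0.003 rot -0.65 F [-3.8 -0.8  5.7] 0.1205 29.6
```

```bash
python3 -m handwheel '{"deltas":[[-0.7,0,-0.01,-0.015,0],[-0.7,-0.02,0,0,0],[-0.7,-0.03,0,0,0],[-0.7,-0.04,0,0,0],[-0.7,-0.05,0,0,0],[-0.7,-0.05,0,0,0],[-0.7,-0.05,0,0,0],[-0.7,-0.04,0,0,0],[-0.7,0,0,0,0]]}'; python3 t.py
```

```text
clock: 30.68
tcp_pos: [0.5412, -0.1087, 0.1205]
orientation: [0.0, 0.667, 0.745, 0.0]
wrist_force: [-1.9, 1.1, 5.2]
finger_gap: 0.0194
grip_force: 21.2
TZ 0.017 rot -0.63 F [-1.9  1.1  5.2] 0.1205 30.7
```

```bash
python3 -m handwheel '{"deltas":[[-0.7,-0.02,0,-0.02,0],[-0.7,-0.04,0,0,0],[-0.7,-0.05,0,0,0],[-0.7,-0.05,0,0,0],[-0.7,-0.05,0,0,0],[-0.7,-0.05,0,0,0],[-0.7,-0.05,0,0,0],[-0.7,-0.05,0,0,0],[-0.7,-0.05,0,0,0],[-0.7,-0.05,0,0,0],[-0.7,-0.05,0,0,0],[-0.7,-0.05,0,0,0],[-0.7,-0.05,0,0,0],[-0.7,-0.05,0,0,0],[-0.7,-0.05,0,0,0],[-0.7,-0.04,0,0,0],[-0.7,-0.02,0,0,0],[-0.7,0,0,0,0]]}'; python3 t.py
```

```text
clock: 32.92
tcp_pos: [0.5446, -0.1396, 0.1206]
orientation: [0.0, 0.667, 0.745, -0.0]
wrist_force: [4.2, 1.3, -7.1]
finger_gap: 0.0192
grip_force: 20.3
TZ 0.055 rot -0.65 F [ 4.2  1.3 -7.1] 0.1206 32.9
```

```bash
python3 -m handwheel '{"deltas":[[-0.7,-0.02,0.008,0.012,0],[-0.7,-0.025,0,0,0],[-0.7,-0.025,0,0,0],[-0.7,-0.015,0,0,0],[-0.7,0,0,0,0]]}'>/dev/null; python3 t.py
python3 -m handwheel '{"deltas":[[-0.7,-0.018,0,0,0],[-0.7,0,0,0,0]]}'|grep tcp; python3 t.py
python3 -m handwheel '{"deltas":[[-0.7,-0.018,0,0,0],[-0.7,0,0,0,0]]}'|grep tcp; python3 t.py
```

```text
TZ -0.031 rot -0.65 F [-0.1  0.7  0.9] 0.1205 33.5
tcp_pos: [0.5452, -0.1436, 0.1205]
TZ 0.018 rot -0.65 F [-0.6  1.7  3.3] 0.1205 33.8
tcp_pos: [0.5453, -0.1443, 0.1205]
TZ -0.011 rot -0.65 F [-1.3  1.   5.1] 0.1205 34.0
```

```bash
python3 -m handwheel '{"deltas":[[-0.7,-0.018,0,0,0],[-0.7,0,0,0,0]]}'|grep tcp; python3 t.py
python3 -m handwheel '{"deltas":[[-0.7,-0.018,0,0,0],[-0.7,0,0,0,0]]}'|grep tcp; python3 t.py
```

```text
tcp_pos: [0.5454, -0.145, 0.1205]
TZ 0.066 rot -0.64 F [-0.6  1.5  6. ] 0.1205 34.3
tcp_pos: [0.5455, -0.1457, 0.1205]
TZ 0.042 rot -0.65 F [-2.   2.1  5.6] 0.1205 34.5
```

```bash
python3 -m handwheel '{"deltas":[[-0.7,-0.018,0,0,0],[-0.7,0,0,0,0]]}'|grep tcp; python3 t.py
python3 -m handwheel '{"deltas":[[-0.7,-0.018,0,0,0],[-0.7,0,0,0,0]]}'|grep tcp; python3 t.py
```

```text
tcp_pos: [0.5456, -0.1464, 0.1205]
TZ 0.023 rot -0.64 F [-0.5  2.2  4.5] 0.1205 34.8
tcp_pos: [0.5455, -0.1466, 0.1204]
TZ -0.024 rot -0.63 F [-1.5  3.2  6. ] 0.1204 35.0
```

```bash
python3 -m handwheel '{"deltas":[[-0.7,-0.015,0,0,0],[-0.7,0,0,0,0]]}'|grep tcp; python3 t.py
python3 -m handwheel '{"deltas":[[-0.7,-0.015,0,0,0],[-0.7,0,0,0,0]]}'|grep tcp; python3 t.py
```

```text
tcp_pos: [0.5455, -0.1467, 0.1205]
TZ -0.018 rot -0.60 F [-1.1  5.   7.4] 0.1205 35.3
tcp_pos: [0.5456, -0.1468, 0.1205]
TZ -0.006 rot -0.58 F [-1.3  7.8  7.9] 0.1205 35.5
```

```bash
python3 -m handwheel '{"deltas":[[-0.7,0,0,0,0],[-0.7,0.01,0,0,0],[-0.4,0,0,0,0],[-0.2,0,0,0,0],[-0.1,0,0,0,0],[0,0,0,-0.3,0],[0,0,0,-0.6,0],[0,0,0,-0.8,0],[0,0,0,-0.8,0],[0,0,0,-0.8,0],[0,0,0,0,0],[0,0,0,0,0]]}'
python3 - <<'E'
from h import *
c=cam('wrist'); save(c,'w5.png',None,1.5); P=cloud(c)
h=cv2.cvtColor(c['frame'],cv2.COLOR_RGB2HSV); b=cv2.inRange(h,(100,120,40),(130,255,255))>0
q=P[b&(P[...,2]>.076)&(P[...,2]<.084)]; print(len(q),cv2.minAreaRect((q[:,:2]*1000).astype(np.float32)))
q=P[(P[...,2]>.07)&(P[...,2]<.077)&(np.hypot(P[...,0]-.539,P[...,1]+.1)<.025)]; print('jar',len(q),cv2.minAreaRect((q[:,:2]*1000).astype(np.float32)))
E
```

```text
clock: 37.05
tcp_pos: [0.5456, -0.1478, 0.2522]
orientation: [0.0, 0.667, 0.745, -0.0]
wrist_force: [-0.1, 0.3, -1.0]
finger_gap: 0.0426
grip_force: 0.0
406 ((545.3753051757812, -145.79269409179688), (18.66090965270996, 18.889516830444336), 32.23999786376953)
jar 838 ((541.216552734375, -100.85786437988281), (25.858057022094727, 25.93583869934082), 52.10890579223633)
```

View pics/w5.png

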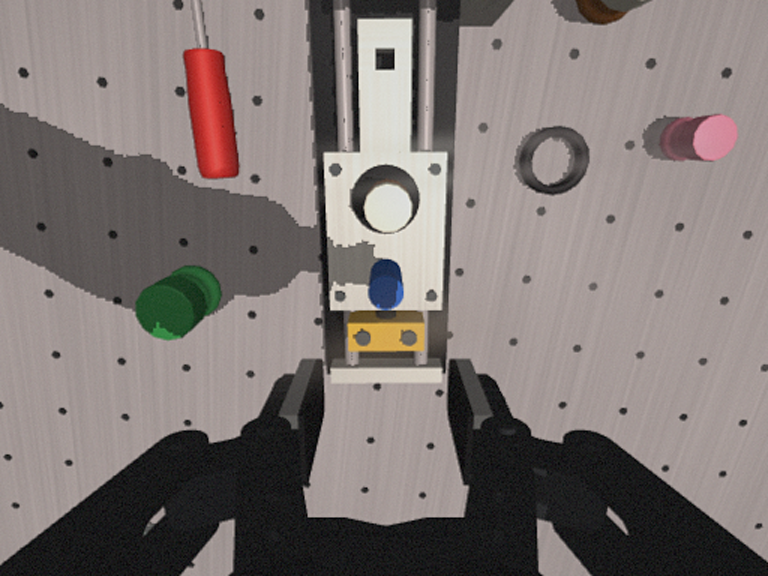

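The carriage is up against the stop at (386,312), with the jar upright at (387,207). The blocked travel of 49 mm matches the measured gap of about 49 mm.

```bash
python3 -c "
from workcell import hand_in
print(hand_in())"
```

```text
the job is handed in; nothing more can be done
None
```

I handed the job in at about 37 s of the 72 s allowed; no verdict came back. By my measurements the plunger is parked in its notch (about 1.37 rad of twist, 12.7 mm of lift), the bumper is home against the yellow stop, and the amber jar is upright on its seat.

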